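# Unscrew the cap of the leaning jar

## Robot

A 6-joint arm with a two-finger parallel gripper is mounted at the origin on the work surface; the furniture and walls round the work are solid. World frame = base frame: x ahead of the robot, y to its left, z up, the work surface at z = 0. Lengths are in mm, angles in rad, forces in N, time in s.
With the tool pointing down it reaches from about 350 to 725 mm from the base axis. Payload 6 kg.
Tool frame: the origin (TCP) lies on the centre line of the jaws, within the pads' length; the fingertips stand 17 mm ahead of it and the grasp point (between the pads) lies 2 mm behind it; z points along the fingers, y is the direction in which the jaws open and shut (so a half turn about z gives the same grasp; the last joint's range is limited). The gripper opens to 85 mm and grips with 20 to 120 N. Pads are 22 mm wide; open, the fingers measure 114 mm over their backs; the gripper's body (76 mm by 85 mm) begins 54 mm behind the grasp point. The pads swing forward as they close: fully open they stand 13 mm farther back than shut.
Start: joints at [1.466, 0.04, 0.085, 0, -1.615, -0.334], TCP at [254.884, 543.144, 211.761] pointing down, gripper open.
Joint ranges: [-2.56, 2.56], [-1.29, 2.01], [-1.08, 1.49], [-3.29, 1.98], [-2.81, -0.18], [-2.99, 2.99]. Speed limits (rad/s): [2.57, 2.57, 3.01, 3.14, 3.14, 3.14].

## Interface

Orientations are given as a unit quaternion [x, y, z, w].
In Python, from workcell import manip gives the robot as it stands. The module is installed in compiled form; this text tells all that it offers.
- The arm moves only by the tool step_arm, never from a script. Its argument "rows" is a list of rows, each a list of 3 entries, a list of its own where there are three numbers: the shift along the tool's x, y, z in cm, then the turn, a rotation vector about the tool's x, y, z in rad, then the gripper command: -1 is fully open, 1 is shut, values between are in proportion. A call has 1 to 8 rows; each row is the pose to reach, as a shift and turn from the pose commanded when the call began, along the tool's axes at that moment; what a row does not reach only later rows make up. A row lasts 1/12 s, in which the tool goes at most 41.7 mm and 7.16 degrees, less where a joint would pass 70% of its speed; a pose out of reach is approached as far as the arm can. A call with a gripper value outside its range is refused whole. The fingers move at their own pace and stop on an object; "force" is the grip in N (left out, the last holds). Time passes only in rows, so rows that repeat a pose let the fingers close. It gives the time, the measured TCP pose, the force and the opening at its end, in the units of the state.
- manip.get_obs(): the state, without advancing time (a new reading comes with each control period).
- manip.read_camera(name): name is "side" or "top" or "wrist"; returns a dict with "frame" (400x640x3 uint8, red, green, blue), "K" (3x3 intrinsics, pixels), "R" (3x3) and "t" (3): a world point X has camera coordinates R X + t; the wrist camera has in their place "tool_from_camera" (4x4, takes a point from camera to tool coordinates, whose origin is the TCP and whose axes are the flange's). Camera axes: x right, y down, z forward; pixel columns grow to the right and rows downward; lengths in mm; the calibration is good to about 2 mm. A picture is of the moment at which its call begins: read the wrist's pose just before it. There is no depth.
- manip.close_job(): hands the job in, once; it reports no verdict.
The state is a dict: "time": time; "joint_pos": joint angles; "qd": joint speeds; "tau": joint torques, N m; "position": TCP position; "orientation": TCP orientation; "contact_force": force on the tool from outside, world axes, zero at the start; "wrist_torque": the same for the moment, N m; "grip_width": finger opening in mm.
Only numpy, scipy, OpenCV 4.12 (cv2) and the standard library are available. Lean on these libraries where they do the work, as an engineer would, in place of code of your own. Each camera call takes 0.05 s, during which the arm holds its last target. There are 200 camera calls.

## Task

Open the glass jar that leans in its wooden cradle: unscrew its metal cap (anticlockwise, about one and a quarter turns) until the thread lets go, draw it off, and set it down flat, open side down, wholly on the round cork coaster. The salt shaker is standing on the coaster, so first move it onto the bare worktop, upright and clear of the coaster. Leave everything else standing where it is.

Things in the scene. Friction and masses are not known exactly. Their poses are not given: they have to be found in the camera images.
- cap_center (a point): Centre of the jar's loose aluminium screw cap: fluted cylinder, 51 mm diameter, 40 mm tall, flat top, open below, 60 g. The point is on its axis, 20 mm from the top and from the skirt edge; z is the screw axis, out of the flat top, leaning 30 degrees from vertical at the start. Once free it must be drawn 40 mm along this axis to clear the neck.
- jar_mouth (a point): Centre of the jar's rim, on the screw axis; axes of its cradle (z up, x level): the jar leans 30 degrees, its axis pointing out of the mouth along (-0.5, 0, 0.866) in these axes. The closed cap's centre is 16 mm below this along the axis. Right-hand thread: anticlockwise (seen facing the cap's top) it climbs 9 mm a turn, 1 mm of play, and is free after 7.3 to 8.8 rad.
- jar_foot (a point): Centre of the jar's underside, on the screw axis; axes of the cradle. The glass jar is 60 mm in diameter and 142 mm long (bare 30 mm neck for 10 mm below the cap, then a sloping shoulder) and fixed in a wooden cradle (base 125 x 96 mm, 45 mm high), itself fixed. The other cradle holds a thinner spice jar; which stands left varies. A part-turned cap stays put when let go.
- coaster_top (a point): Centre of the top face of a round cork coaster, 110 mm diameter, 8 mm thick, fixed to the worktop; z up. The tap and a soap pump (85 mm high) stand further back and to the left, at the near edge of the sink; the pump is at x 0.49 to 0.59, y 0.08 to 0.12 m.
- salt_center (a point): Centre of the loose salt shaker (glass with steel cap), 90 mm tall, 44 mm diameter at the body, about 34 mm at the cap, 0.1 kg; the point is half-way up, 45 mm above its foot; z up. It stands on the coaster at the start.
- spice_stand: The other wooden cradle (base 125 x 76 mm), fixed, with a fixed spice jar (41 mm diameter, black cap, 105 mm long) leaning 30 degrees towards its -x, top about 0.13 m high. Origin at the centre of its underside. Leave it alone.
- garlic_center (a point): Centre of a loose garlic bulb, 53 mm across, 52 mm tall; a bystander.
- spice_jar_center (a point): Centre (half-way up) of a loose upright spice jar, 41 mm diameter, 105 mm tall; a bystander.
- mill_center (a point): Centre (half-way up) of a loose upright wooden pepper mill, 58 mm diameter, 170 mm tall; a bystander.
- lime_center (a point): Centre of a loose lime, 52 x 45 x 45 mm; a bystander.
Not all that is in view belongs to the job. Leave any red look-alike of the part that bears cap_center alone. Leave any yellow look-alike of the part that bears coaster_top alone.

How it is judged (in metres and radians):
On the way:
1. the cap has been unscrewed and drawn clear of the jar's neck (distance between cap_center and jar_mouth above 0.06 m), for 0.1 s.
At the end, for the whole second after the job is handed in: The cap stands flat, open side down (axis within 0.1 rad of vertical), at rest on the cork coaster, its centre within 30 mm of the coaster's centre; the salt shaker stands upright (within 0.15 rad) at rest on the bare worktop, its centre at least 75 mm from the coaster's centre; nothing is held (horizontal distance between cap_center and coaster_top below 0.03 m and angle between cap_center's own z axis and vertical below 0.1 rad and height (world z) of cap_center between 0.024 and 0.032 m and linear speed of each of cap, salt below 0.03 m/s and horizontal distance between salt_center and coaster_top above 0.075 m and angle between salt_center's own z axis and vertical below 0.15 rad and height (world z) of salt_center between 0.038 and 0.052 m); the robot touches nothing.
It fails at once if a bystander is pushed more than 30 mm from its place (distance of any of garlic_center, spice_jar_center, mill_center, lime_center from where it was at the start of the episode above 0.03 m).
It also fails if it takes over 72 s, if anything falls off the work surface, if the arm or the gripper's body presses on something with over 40 N, if the wrist force passes 120 N, or if a joint passes its speed limit or range.

## Working session

There is one attempt and no reset: what is moved stays moved. The work goes in short steps, Python scripts to look and compute and a tool call to move; the robot and the scene stay as the last step left them, time stands still between calls to the robot, and variables do not carry over. Pictures are saved under pics/ and viewed, about 8 in all and at most 12, crops included, and the job is handed in when it is done.

Besides the shell and the picture viewer there is one more tool, called as a command line: name --argument value ..., lists and objects as JSON in quotes. step_arm: Moves the arm, as the interface text tells. Its arguments: {"type":"object","properties":{"rows":{"type":"array"},"force":{"type":"number"}},"required":["rows"]}

```bash
mkdir -p pics; cat > h.py <<'E'
import numpy as np, cv2
from workcell import manip
from scipy.spatial.transform import Rotation as Ro
def snap(n,f):
    c=manip.read_camera(n); cv2.imwrite(f'pics/{f}.png',c['frame'][:,:,::-1]); 
    np.savez(f'pics/{f}.npz',**c); return c
def cam(f): return np.load(f'pics/{f}.npz')
def ray(c,u,v):
    d=c['R'].T@np.linalg.inv(c['K'])@np.array([u,v,1.]); return -c['R'].T@c['t'],d/np.linalg.norm(d)
def onz(c,u,v,z):
    o,d=ray(c,u,v); return o+d*(z-o[2])/d[2]
def proj(c,X):
    p=c['K']@(c['R']@np.asarray(X,float)+c['t']); return p[:2]/p[2]
def two(c1,p1,c2,p2):
    o1,d1=ray(c1,*p1);o2,d2=ray(c2,*p2)
    s=np.linalg.lstsq(np.c_[d1,-d2],o2-o1,rcond=None)[0]
    a=o1+s[0]*d1;b=o2+s[1]*d2; return (a+b)/2,np.linalg.norm(a-b)
E
python3 - <<'E'
from h import *
np.set_printoptions(precision=3,suppress=True)
for n in('top','side'):
    c=snap(n,n+'0'); print(n,-c['R'].T@c['t'],c['R'],c['K'])
o=manip.get_obs();print(o)
print(manip.read_camera('wrist')['tool_from_camera'])
E
```

```text
top [ 266.265 -121.541 1429.179] [[-0.021 -1.    -0.018]
 [-0.987  0.024 -0.161]
 [ 0.161  0.014 -0.987]] [[469.512   0.    317.286]
 [  0.    469.512 194.434]
 [  0.      0.      1.   ]]
side [  456.232 -1067.35    772.56 ] [[ 0.998 -0.06  -0.015]
 [-0.047 -0.565 -0.823]
 [ 0.04   0.823 -0.567]] [[458.031   0.    320.581]
 [  0.    458.031 187.813]
 [  0.      0.      1.   ]]
{'time': 0.1, 'joint_pos': array([ 1.466,  0.041,  0.084, -0.   , -1.616, -0.334]), 'qd': array([ 0.002,  0.002,  0.002,  0.002, -0.001, -0.   ]), 'tau': array([ -0.005, -36.935,  34.828,   6.952,  -0.005,   0.   ]), 'position': array([254.71 , 542.883, 210.885]), 'orientation': array([ 0.976, -0.218, -0.   ,  0.001]), 'contact_force': array([ 0.128, -0.89 ,  0.216]), 'wrist_torque': array([-0.043,  0.034, -0.03 ]), 'grip_width': 85.3780938920777}
[[  -0.      -0.966   -0.259   66.083]
 [   1.       0.      -0.001   -0.676]
 [   0.001   -0.259    0.966 -162.087]
 [   0.       0.       0.       1.   ]]
```

View pics/top0.png

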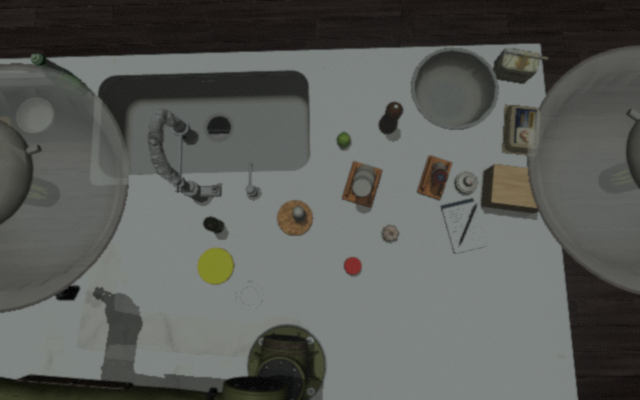

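View pics/side0.png

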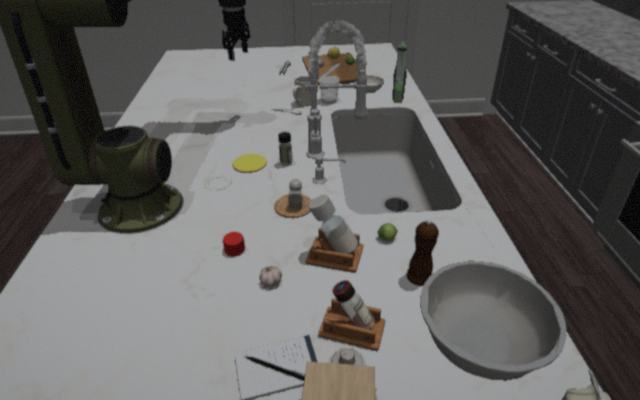

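The top view shows the coaster at about (295,218) with the salt shaker on it. The big jar's cradle is at (362,185), the garlic at (390,233), the lime at (344,140), the mill at (390,118) and the red decoy at (353,266). The side view shows the cap at (322,207), leaning towards the robot, and the salt at (295,190). I'll enlarge both.

```bash
python3 - <<'E'
from h import *
t=cv2.imread('pics/top0.png')[150:250,265:415]; s=cv2.imread('pics/side0.png')[170:280,255:375]
t=cv2.convertScaleAbs(cv2.resize(t,None,fx=5,fy=5,interpolation=cv2.INTER_CUBIC)[:, :],alpha=1.6)[:,:400+350]
s=cv2.convertScaleAbs(cv2.resize(s,None,fx=5,fy=5,interpolation=cv2.INTER_CUBIC),alpha=1.6)
cv2.imwrite('pics/tc.png',t);cv2.imwrite('pics/sc.png',s)
for n in('top','side'):
    c=cam(n+'0');hsv=cv2.cvtColor(c['frame'],cv2.COLOR_RGB2HSV)
    m=cv2.inRange(hsv,(5,90,60),(20,255,255))
    k,l,st,ce=cv2.connectedComponentsWithStats(m)
    for i in range(1,k):
        if st[i,4]>60: print(n,st[i],ce[i].round(1),onz(c,*ce[i],8).round(0))
E
```

```text
top [418 156  34  43 513] [430.9 177.4] [ 543. -451.    8.]
top [343 162  28  45 350] [353.6 187.9] [ 516. -213.    8.]
top [371 168  11  34 126] [375.5 181.4] [ 535. -280.    8.]
top [504 173  24  10  97] [516.9 177.7] [ 536. -713.    8.]
top [278 201  34  34 739] [293.5 218.5] [426. -27.   8.]
side [319  54  39  29 622] [339.3  67.7] [ 659. 1037.    8.]
side [275 196  35  21 409] [291.1 207.4] [423. -48.   8.]
side [306 237  57  35 668] [334.5 256.1] [ 527. -252.    8.]
side [ 319  307   66   43 1021] [351.6 329.3] [ 543. -469.    8.]
```

View pics/tc.png

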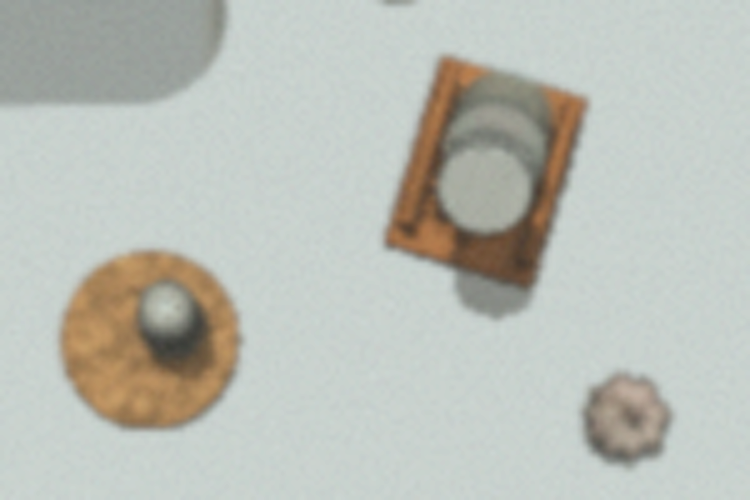

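View pics/sc.png

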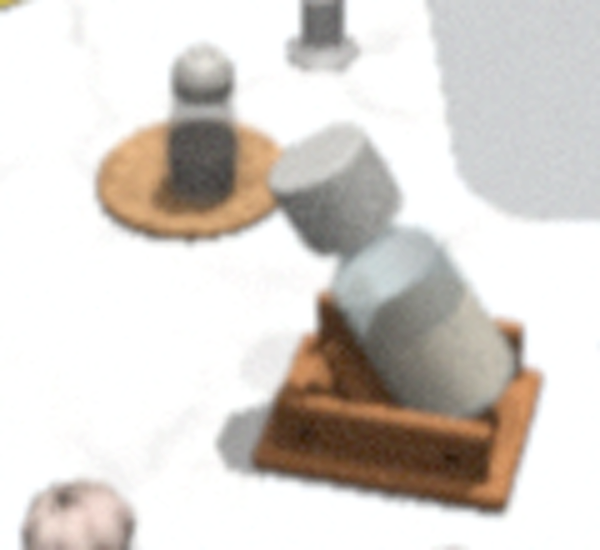

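The top crop shows the cap's top face centred at (486,185), the cradle base corners at (447,57), (588,98), (388,245) and (530,287), the coaster at (150,340) and the salt cap at (167,308). In the side crop the cap's top face is at about (315,158), and the salt runs from (203,45) to (203,203).

```bash
python3 - <<'E'
from h import *
np.set_printoptions(precision=1,suppress=True)
T=cam('top0');S=cam('side0')
ft=lambda u,v:((u+.5)/5-.5+265,(v+.5)/5-.5+150); fs=lambda u,v:((u+.5)/5-.5+255,(v+.5)/5-.5+170)
for z in(8,15):
  c=[onz(T,*ft(*p),z) for p in((447,57),(588,98),(388,245),(530,287))]
  print(z,np.mean(c,0),[np.linalg.norm(c[i]-c[j]) for i,j in((0,1),(2,3),(0,2),(1,3))])
x=(c[0]-c[2]+c[1]-c[3]);yaw=np.arctan2(x[1],x[0]);y=(c[0]-c[1]+c[2]-c[3]);print('yaw',yaw,np.arctan2(y[1],y[0])-np.pi/2)
print('coaster',onz(T,*ft(150,340),8), onz(S,*fs(192,180),8))
print('captop',*two(T,ft(486,185),S,fs(315,158)))
print('saltcap top',onz(T,*ft(167,308),83),*two(T,ft(167,305),S,fs(203,60)))
print('salt foot side',onz(S,*fs(203,192),8))
for n,p,z in(('garlic',ft(627,418),26),('lime',(344,140),22),('mill',(392,112),160),('pump',(253,191),20)):print(n,onz(T,*p,z))
g=onz(S,285,163,0);print('jar2',g)
# widths of cap
a=[cos for cos in(np.cos(yaw),np.sin(yaw))]
ax=np.array([-.5*a[0],-.5*a[1],.866]);print('axis',ax)
E
```

```text
8 [ 528.3 -239.7    8. ] [np.float64(90.51589191369375), np.float64(90.1399069432618), np.float64(123.62418178565423), np.float64(123.56089404523986)]
15 [ 527.  -239.1   15. ] [np.float64(90.0700569637116), np.float64(89.6959239027836), np.float64(123.01527234734775), np.float64(122.95229632994669)]
yaw -0.3313879051540478 -0.3159230919867817
coaster [428.8 -30.2   8. ] [428.7 -39.5   8. ]
captop [ 491.7 -225.9  156.1] 3.0919303186024565
saltcap top [438.6 -45.1  83. ] [438.9 -45.6  92.2] 0.4546136900316009
salt foot side [434.7 -51.1   8. ]
garlic [ 373.4 -315.2   26. ]
lime [ 664.8 -187.2   22. ]
mill [ 703.4 -318.   160. ]
pump [512.   95.1  20. ]
jar2 [404.9 203.8   0. ]
axis [-0.5  0.2  0.9]
```

The points agree: the cap axis line passes over the cradle centre, and the heights fit. The salt is at about (438,-46), the coaster at (429,-30) and the closed cap's centre at about (501,-229,139). I'll write a move calculator next.

```bash
cat >> h.py <<'E'
def pose(yaw,tilt=0,lean=2.818):
    """tool z down, x at yaw; then top of tool leaned by tilt towards heading lean"""
    R=np.c_[[np.cos(yaw),np.sin(yaw),0],[np.sin(yaw),-np.cos(yaw),0],[0,0,-1]]
    k=np.cross([0,0,1],[np.cos(lean),np.sin(lean),0])
    return Ro.from_rotvec(tilt*k).as_matrix()@R
def delta(p,R,base=None):
    o=manip.get_obs(); P,Q=base or (o['position'],Ro.from_quat(o['orientation']).as_matrix())
    print('shift cm',(Q.T@(np.array(p)-P)/10).round(2),'turn',Ro.from_matrix(Q.T@R).as_rotvec().round(3))
    return (np.array(p),R)
def st():
    o=manip.get_obs();print(round(o['time'],2),o['position'].round(1),'z',Ro.from_quat(o['orientation']).as_matrix()[:,2].round(3),'q',o['joint_pos'].round(2),'F',o['contact_force'].round(1),'w',round(o['grip_width'],1))
E
python3 -c "
from h import *
b=delta((438,-46,200),pose(-2.0)); delta((438,-46,51),pose(-2.0),b)"
```

```text
shift cm [41.61 45.52  1.17] turn [ 1.000e-03 -1.000e-03  1.561e+00]
shift cm [ 0.   0.  14.9] turn [0. 0. 0.]
```

step_arm --rows '[[[20.8,22.75,1.1],[0,0,0.78],-1],[[20.8,22.75,1.1],[0,0,0.78],-1],[[20.8,22.75,1.1],[0,0,0.78],-1],[[20.8,22.75,1.1],[0,0,0.78],-1],[[20.8,22.75,1.1],[0,0,0.78],-1],[[20.8,22.75,1.1],[0,0,0.78],-1],[[20.8,22.75,1.1],[0,0,0.78],-1],[[20.8,22.75,1.1],[0,0,0.78],-1]]'

```text
time: 0.82
position: [347.2, 245.4, 201.3]
orientation: [0.819, -0.574, 0.0, -0.001]
contact_force: [0.6, 0.6, 0.9]
grip_width: 85.5
```

```bash
python3 -c "
from h import *
st();b=delta((438,-46,200),pose(-2.0))"
```

```text
0.82 [347.2 245.4 201.3] z [ 0.001  0.001 -1.   ] q [ 1.1  -0.45 -0.35  0.   -1.67 -0.75] F [0.6 0.6 0.9] w 85.5
shift cm [30.49  1.4   0.12] turn [-0.001  0.001  0.777]
```

step_arm --rows '[[[30.5,1.4,0],[0,0,0.777],-1],[[30.5,1.4,0],[0,0,0.777],-1],[[30.5,1.4,0],[0,0,0.777],-1],[[30.5,1.4,0],[0,0,0.777],-1],[[30.5,1.4,0],[0,0,0.777],-1],[[30.5,1.4,0],[0,0,0.777],-1],[[30.5,1.4,0],[0,0,0.777],-1],[[30.5,1.4,0],[0,0,0.777],-1]]'

```text
time: 1.48
position: [438.7, -46.6, 200.6]
orientation: [-0.54, 0.842, -0.0, -0.0]
contact_force: [0.1, 1.6, -0.3]
grip_width: 85.6
```

```bash
python3 -c "
from h import *
st();b=delta((438,-46,200),pose(-2.0))
c=manip.read_camera('wrist');o=manip.get_obs()
cv2.imwrite('pics/w1.png',c['frame'][:,:,::-1])
M=np.eye(4);M[:3,:3]=Ro.from_quat(o['orientation']).as_matrix();M[:3,3]=o['position']
W=np.linalg.inv(M@c['tool_from_camera'])
np.savez('pics/w1.npz',K=c['K'],R=W[:3,:3],t=W[:3,3])
C=dict(K=c['K'],R=W[:3,:3],t=W[:3,3])
for X in((438,-46,98),(438,-46,8),(429,-30,8)):print(proj(C,X).round())
"
```

```text
1.48 [438.7 -46.6 200.6] z [-0.    -0.001 -1.   ] q [ 0.36 -0.4  -0.32  0.   -1.65 -0.79] F [ 0.1  1.6 -0.3] w 85.6
shift cm [-0.02  0.09  0.06] turn [-0.    -0.001 -0.002]
[328. 197.]
[328. 179.]
[341. 188.]
```

View pics/w1.png

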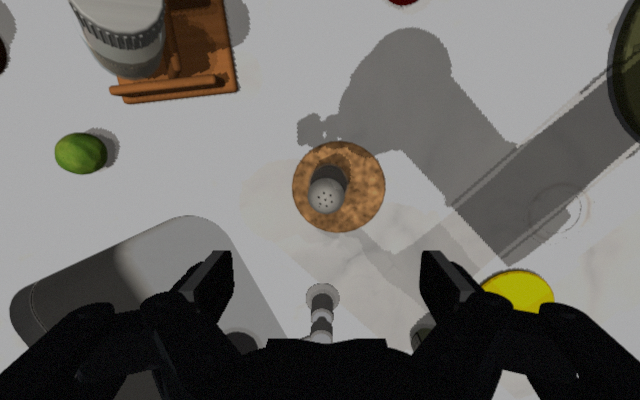

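Salt top is at (327,195) and the coaster centre at (339,186), both within 2 px of prediction, so I'll grasp the salt.

step_arm --rows '[[[0,0,4],[0,0,0],-1],[[0,0,8],[0,0,0],-1],[[0,0,11],[0,0,0],-1],[[0,0,13],[0,0,0],-1],[[0,0,14.5],[0,0,0],-1],[[0,0,14.9],[0,0,0],-1],[[0,0,14.9],[0,0,0],1],[[0,0,14.9],[0,0,0],1]]' --force 30

```text
time: 2.2
position: [439.0, -42.2, 52.8]
orientation: [-0.542, 0.84, -0.0, 0.0]
contact_force: [0.8, 0.8, 0.3]
grip_width: 63.9
```

step_arm --rows '[[[0,0,0],[0,0,0],1],[[0,0,0],[0,0,0],1],[[0,0,0],[0,0,0],1],[[0,0,0],[0,0,0],1],[[0,0,0],[0,0,0],1],[[0,0,-0.5],[0,0,0],1],[[0,0,-1.5],[0,0,0],1],[[0,0,-3],[0,0,0],1]]'

```text
time: 2.87
position: [437.6, -42.4, 81.3]
orientation: [-0.542, 0.84, 0.001, -0.001]
contact_force: [-0.6, -0.3, -1.2]
grip_width: 31.5
```

```bash
python3 -c "
from h import *
st();b=delta((395,85,83),pose(-2.0)); delta((395,85,43.5),pose(-2),b)"
```

```text
2.87 [437.6 -42.4  81.3] z [-0.003 -0.    -1.   ] q [ 0.37 -0.39 -0.53 -0.   -1.43 -0.79] F [-0.6 -0.3 -1.2] w 31.5
shift cm [-9.85  9.14 -0.17] turn [ 0.002 -0.001  0.004]
shift cm [0.   0.   3.95] turn [0. 0. 0.]
```

A width of 31.5 is less than the body's 44, so I'll look before going on.

step_arm --rows '[[[0,0,-2],[0,0,0],1],[[0,0,-2],[0,0,0],1]]'

```text
time: 3.03
position: [440.5, -42.4, 106.5]
orientation: [-0.542, 0.84, -0.002, 0.003]
contact_force: [-0.3, -0.5, -0.2]
grip_width: 32.0
```

```bash
python3 -c "
from h import *
st()
a=snap('side','s2')['frame'][150:240,240:360,::-1]
c=manip.read_camera('wrist')['frame'][100:400,120:520,::-1]
a=cv2.convertScaleAbs(cv2.resize(a,(400,300)),alpha=1.5)
cv2.imwrite('pics/v2.png',np.hstack([a,c]))"
```

```text
3.03 [440.5 -42.4 106.5] z [ 0.006 -0.    -1.   ] q [ 0.37 -0.4  -0.49  0.   -1.47 -0.79] F [-0.3 -0.5 -0.2] w 32.0
```

View pics/v2.png

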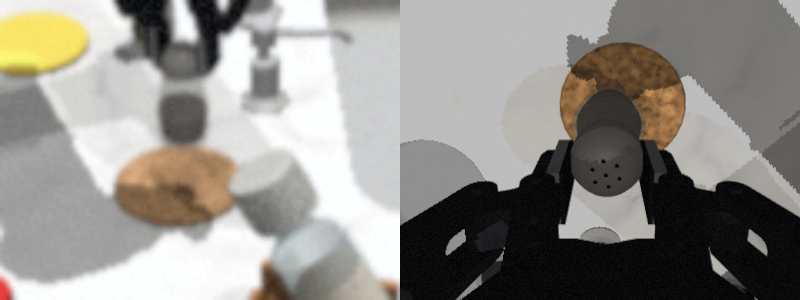

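The salt is held upright, by its steel cap or neck. I'll measure the foot height.

```bash
python3 -c "
from h import *
S=cam('s2')
for z in (0,8,20,30,40,50,60,90,100,110,120,130,140,150): print(z,proj(S,(440.5,-43,z)).round(1), ((proj(S,(440.5,-43,z))-[240,150])*3.333).round())
o=manip.get_obs();print(o['position'])
M=np.eye(4);M[:3,:3]=Ro.from_quat(o['orientation']).as_matrix();M[:3,3]=o['position']
c=manip.read_camera('wrist');W=np.linalg.inv(M@c['tool_from_camera']);C=dict(K=c['K'],R=W[:3,:3],t=W[:3,3])
for z in (100,120,140): print(z,proj(C,(440.5,-43,z)).round()-[120,100],abs(proj(C,(440.5+17*.91,-43-17*.42,z))-proj(C,(440.5,-43,z))))
"
```

```text
0 [297.4 208.4] [191. 195.]
8 [297.3 206.1] [191. 187.]
20 [297.1 202.7] [190. 176.]
30 [296.9 199.8] [190. 166.]
40 [296.7 196.8] [189. 156.]
50 [296.6 193.8] [189. 146.]
60 [296.4 190.8] [188. 136.]
90 [295.9 181.7] [186. 106.]
100 [295.7 178.6] [186.  95.]
110 [295.6 175.4] [185.  85.]
120 [295.4 172.3] [185.  74.]
130 [295.2 169.1] [184.  64.]
140 [295.  165.8] [183.  53.]
150 [294.8 162.6] [183.  42.]
[438.98100132 -42.09174145 102.79269639]
100 [205. 138.] [30.09290814  0.22169169]
120 [204. 153.] [33.80210745  0.24839207]
140 [204. 172.] [38.55423515  0.28239947]
```

Foot is at about 58 mm, so the grip has not slipped and TCP is about 45 above the foot. Now I'll carry and place it.

step_arm --rows '[[[-2.5,2.3,0],[0,0,0],1],[[-5,4.6,0],[0,0,0],1],[[-7.5,6.9,0],[0,0,0],1],[[-9.8,9.1,0],[0,0,0],1],[[-9.8,9.1,1.5],[0,0,0],1],[[-9.8,9.1,3],[0,0,0],1],[[-9.8,9.1,4.2],[0,0,0],1],[[-9.8,9.1,4.2],[0,0,0],1]]'

```text
time: 3.85
position: [394.2, 83.7, 56.3]
orientation: [-0.542, 0.84, 0.0, -0.003]
contact_force: [-0.1, -0.3, -2.0]
grip_width: 32.5
```

step_arm --rows '[[[0,0,0.3],[0,0,0],1],[[0,0,0.3],[0,0,0],1],[[0,0,0.3],[0,0,0],1],[[0,0,0.3],[0,0,0],1]]'

```text
time: 4.18
position: [396.5, 84.4, 57.5]
orientation: [-0.542, 0.841, -0.0, 0.0]
contact_force: [-0.0, -0.2, -1.5]
grip_width: 31.8
```

```bash
python3 -c "
from h import *
st()"
```

```text
4.18 [396.5  84.4  57.5] z [ 0.001  0.    -1.   ] q [ 0.72 -0.5  -0.65  0.   -1.42 -1.14] F [-0.  -0.2 -1.5] w 31.8
```

step_arm --rows '[[[0,0,0.4],[0,0,0],1],[[0,0,0.7],[0,0,0],1],[[0,0,0.7],[0,0,0],1],[[0,0,0.7],[0,0,0],1],[[0,0,0.7],[0,0,0],1]]'

```text
time: 4.6
position: [396.1, 84.5, 49.8]
orientation: [-0.542, 0.84, -0.0, -0.0]
contact_force: [1.0, -0.3, -1.1]
grip_width: 32.0
```

step_arm --rows '[[[0,0,0.15],[0,0,0],1],[[0,0,0.3],[0,0,0],1],[[0,0,0.3],[0,0,0],1],[[0,0,0.3],[0,0,0],1]]'

```text
time: 4.93
position: [396.0, 84.5, 46.7]
orientation: [-0.542, 0.84, -0.0, -0.0]
contact_force: [-0.6, -0.2, -1.2]
grip_width: 32.1
```

step_arm --rows '[[[0,0,0.1],[0,0,0],1],[[0,0,0.15],[0,0,0],1],[[0,0,0.15],[0,0,0],1],[[0,0,0.15],[0,0,0],1]]'

```text
time: 5.27
position: [396.1, 84.5, 45.3]
orientation: [-0.542, 0.84, -0.0, 0.0]
contact_force: [0.6, 0.5, -1.8]
grip_width: 31.8
```

step_arm --rows '[[[0,0,0.1],[0,0,0],1],[[0,0,0.15],[0,0,0],1],[[0,0,0.15],[0,0,0],1],[[0,0,0.15],[0,0,0],1]]'

```text
time: 5.6
position: [396.5, 84.7, 45.2]
orientation: [-0.542, 0.84, -0.0, 0.001]
contact_force: [-2.9, 0.1, 6.2]
grip_width: 32.1
```

step_arm --rows '[[[0,0,0],[0,0,0],-1],[[0,0,0],[0,0,0],-1],[[0,0,0],[0,0,0],-1],[[0,0,0],[0,0,0],-1],[[0,0,0],[0,0,0],-1],[[0,0,-4],[0,0,0],-1],[[0,0,-8],[0,0,0],-1],[[0,0,-12],[0,0,0],-1]]'

```text
time: 6.27
position: [395.6, 84.0, 165.0]
orientation: [-0.542, 0.84, -0.0, -0.001]
contact_force: [2.2, 0.5, 0.3]
grip_width: 85.3
```

```bash
python3 -c "
from h import *
st()
a=np.array([-.474,.159,.866]);c=np.array([501.2,-229.1,138.8])
for y in(-3.2,-3.8): b=delta(c+100*a+[0,0,20],pose(y,np.pi/6))
"
```

```text
6.27 [395.6  84.  165. ] z [-0.001 -0.001 -1.   ] q [ 0.72 -0.51 -0.46  0.   -1.63 -1.14] F [2.2 0.5 0.3] w 85.3
shift cm [ 24.69 -17.55  -8.01] turn [ 0.423 -0.361  1.175]
shift cm [ 24.69 -17.55  -8.01] turn [ 0.322 -0.508  1.758]
```

step_arm --rows '[[[6,-4,-4],[0.04,-0.06,0.22],-1],[[9,-6,-8],[0.08,-0.13,0.44],-1],[[12,-8.8,-8],[0.12,-0.19,0.66],-1],[[14,-10,-8],[0.16,-0.25,0.88],-1],[[14,-10,-8],[0.16,-0.25,0.88],-1],[[14,-10,-8],[0.16,-0.25,0.88],-1],[[14,-10,-8],[0.16,-0.25,0.88],-1],[[14,-10,-8],[0.16,-0.25,0.88],-1]]'

```text
time: 6.93
position: [429.2, -85.3, 244.1]
orientation: [-0.124, 0.982, 0.001, 0.144]
contact_force: [0.6, 0.5, 0.2]
grip_width: 85.1
```

```bash
python3 -c "
from h import *
st()
a=np.array([-.474,.159,.866]);c=np.array([501.2,-229.1,138.8])
for y in(-3.6,-3.8): b=delta(c+100*a+[0,0,10],pose(y,np.pi/6))
"
```

```text
6.93 [429.2 -85.3 244.1] z [ 0.283  0.037 -0.958] q [ 0.32 -0.7  -0.47  0.05 -1.51 -1.64] F [0.6 0.5 0.2] w 85.1
shift cm [  1.07 -12.97   1.06] turn [ 0.18  -0.234  0.672]
shift cm [  1.07 -12.97   1.06] turn [ 0.158 -0.254  0.87 ]
```

step_arm --rows '[[[0.2,-2.5,0],[0.04,-0.06,0.2],-1],[[0.5,-5,0],[0.08,-0.12,0.4],-1],[[1.07,-9,0.5],[0.12,-0.18,0.6],-1],[[1.07,-12.97,1],[0.158,-0.254,0.87],-1],[[1.07,-12.97,1.06],[0.158,-0.254,0.87],-1],[[1.07,-12.97,1.06],[0.158,-0.254,0.87],-1],[[1.07,-12.97,1.06],[0.158,-0.254,0.87],-1],[[1.07,-12.97,1.06],[0.158,-0.254,0.87],-1]]'

```text
time: 7.6
position: [454.6, -212.6, 234.5]
orientation: [0.312, 0.914, 0.001, 0.258]
contact_force: [0.3, 0.3, 0.3]
grip_width: 85.3
```

```bash
cat >> h.py <<'E'
def wcam(f=None):
    o=manip.get_obs();c=manip.read_camera('wrist')
    M=np.eye(4);M[:3,:3]=Ro.from_quat(o['orientation']).as_matrix();M[:3,3]=o['position']
    W=np.linalg.inv(M@c['tool_from_camera'])
    if f: cv2.imwrite(f'pics/{f}.png',c['frame'][:,:,::-1])
    return dict(K=c['K'],R=W[:3,:3],t=W[:3,3],frame=c['frame'])
A=np.array([-.474,.159,.866]);CAP=np.array([501.2,-229.1,138.8])
E
python3 -c "
from h import *
st();delta(CAP+100*A+[0,0,10],pose(-3.8,np.pi/6))
b=delta(CAP+50*A,pose(-3.8,np.pi/6));delta(CAP+3*A,pose(-3.8,np.pi/6),b)
C=wcam('w2')
for k in(20,-20): print(proj(C,CAP+k*A).round(1))
"
```

```text
7.6 [ 454.6 -212.6  234.5] z [ 0.473 -0.159 -0.866] q [ 0.14 -0.79 -0.66  0.24 -1.23 -2.39] F [0.3 0.3 0.3] w 85.3
shift cm [-0.02 -0.08 -0.1 ] turn [-0.    -0.001  0.002]
shift cm [ 0.45 -0.24  5.76] turn [-0.    -0.001  0.002]
shift cm [ 0.  -0.   4.7] turn [0. 0. 0.]
[322.3 196.3]
[322.8 186.4]
```

View pics/w2.png

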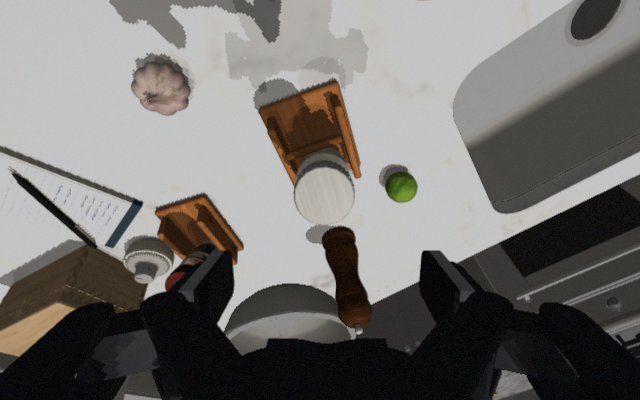

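The cap's top face is centred at (324,194) against a predicted (322,196), an error of about 1–2 mm. I'll approach along the axis with a small y correction and grip lightly.

step_arm --rows '[[[0.2,-0.1,2.5],[0,0,0],-1],[[0.45,-0.1,5],[0,0,0],-1],[[0.45,-0.1,7],[0,0,0],-1],[[0.45,-0.1,8.5],[0,0,0],-1],[[0.45,-0.1,9.5],[0,0,0],-1],[[0.45,-0.1,10.4],[0,0,0],-1],[[0.45,-0.1,10.4],[0,0,0],-1],[[0.45,-0.1,10.4],[0,0,0],-1]]'

```text
time: 8.32
position: [500.8, -226.7, 143.1]
orientation: [0.308, 0.916, 0.001, 0.258]
contact_force: [-0.0, -0.4, 0.7]
grip_width: 85.2
```

step_arm --rows '[[[0,0,0],[0,0,0],1],[[0,0,0],[0,0,0],1],[[0,0,0],[0,0,0],1],[[0,0,0],[0,0,0],1],[[0,0,0],[0,0,0],1],[[0,0,0],[0,0,0],1]]' --force 25

```text
time: 8.82
position: [500.8, -226.5, 143.1]
orientation: [0.308, 0.916, 0.001, 0.258]
contact_force: [-0.3, 0.5, 0.5]
grip_width: 12.5
```

```bash
python3 -c "
from h import *
st();o=manip.get_obs();Q=Ro.from_quat(o['orientation']).as_matrix();print('Ftool',Q.T@o['contact_force'],'T',Q.T@o['wrist_torque'], 'pos rel cap in tool',Q.T@(o['position']-CAP))
"
```

```text
8.82 [ 500.8 -226.5  143.1] z [ 0.474 -0.156 -0.867] q [ 0.07 -0.64 -0.75  0.23 -0.99 -2.37] F [-0.3  0.5  0.5] w 12.5
Ftool [ 0.25966312  0.25639747 -0.63227528] T [0.476014   1.30620705 0.02606599] pos rel cap in tool [-0.2825169   2.56875396 -4.33569859]
```

The width is only 12.5, so the fingers probably closed above or past the cap. I'll take a look.

```bash
python3 -c "
from h import *
S=snap('side','s3');a=S['frame'][150:270,270:390,::-1]
c=manip.read_camera('wrist')['frame'][100:400,120:520,::-1]
a=cv2.convertScaleAbs(cv2.resize(a,(400,400)),alpha=1.6);c=cv2.convertScaleAbs(cv2.copyMakeBorder(c,0,100,0,0,0),alpha=1.5)
cv2.imwrite('pics/v3.png',np.hstack([a,c]))
for k in(20,0,-20):print(((proj(S,CAP+k*A)-[270,150])*3.333).round())
o=manip.get_obs();print(((proj(S,o['position'])-[270,150])*3.333).round())
"
```

```text
[161. 170.]
[175. 193.]
[190. 215.]
[174. 186.]
```

View pics/v3.png

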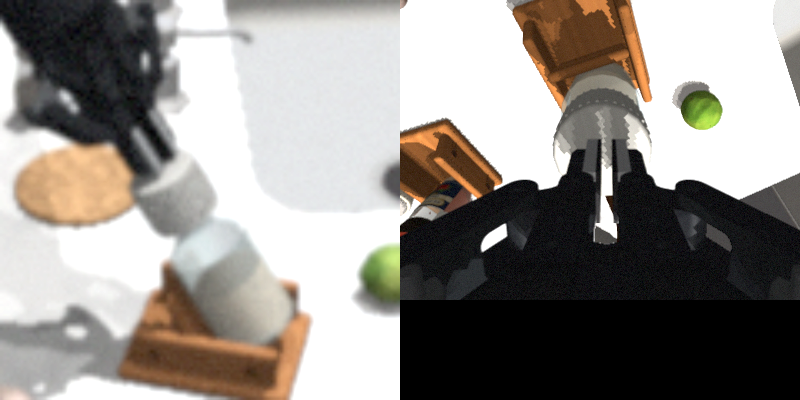

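The fingers closed above the cap, with tips near its top face at about (155,165) in the side crop, well behind the nominal 17 mm ahead of TCP. The same offset explains the 32 mm salt grip, which was on its steel cap. I'll measure the tip position in the tool frame.

```bash
python3 -c "
from h import *
S=cam('s3');o=manip.get_obs();Q=Ro.from_quat(o['orientation']).as_matrix()
for z in(-40,-30,-20,-10,0,17):print('side',z,((proj(S,o['position']+z*Q[:,2])-[270,150])*3.333).round())
c=manip.read_camera('wrist');T=c['tool_from_camera']
d0=np.linalg.inv(c['K'])
for v in(238,245,252):
  d=T[:3,:3]@d0@[320,v,1]
  for x in(-11,0,11): s=(x-T[0,3])/d[0];print(v,x,(T[:3,3]+s*d).round(1))
g=cv2.cvtColor(c['frame'],cv2.COLOR_RGB2GRAY)
print(g[225:275:3,290:350:5])
"
```

```text
side -40 [145. 140.]
side -30 [153. 152.]
side -20 [160. 163.]
side -10 [167. 174.]
side 0 [174. 186.]
side 17 [187. 204.]
238 -11 [-11.   -3.3  33.1]
238 0 [ 0.  -2.7  4.9]
238 11 [ 11.   -2.1 -23.3]
245 -11 [-11.   -3.1  21. ]
245 0 [ 0.  -2.5 -5.4]
245 11 [ 11.   -2.  -31.9]
252 -11 [-11.   -2.9  10.2]
252 0 [  0.   -2.4 -14.7]
252 11 [ 11.   -1.8 -39.6]
[[ 88  87  75  75  76  78  78  73  75  74  76 147]
 [ 88  87  74  76  75  77  78  74  78  73  74 146]
 [ 88  87  76  74  77  76  76  76  74  73  75 147]
 [ 90  88  76  73  75  75  78  77  76  73  74 148]
 [ 91  87  74  76  75  76  78  76  75  76  75 147]
 [118  88  75  71  72  52  52  18  35  52  56 148]
 [126  88  75  74  77  53  51  14  31  49  52 149]
 [123 107  83  71  76  52  46  16  29  51  51 148]
 [122 100  83  36  32  51  47  10  21  50  50  71]
 [157 111   9  12  19  54  50  11  25  50  48   6]
 [179 156   9  15  27  50  51  14  22  48  47  11]
 [191 142  18  11  34  51  49  17  24  50  51  13]
 [192  30  12  10  43  49  51  14  17  53  51  15]
 [193   8  10   9  52  51  48  11  16  50  50   5]
 [191   3   7   7  51  48  47  13  15  50  51  16]
 [188  17  15  11  47  51  50  25  10  48  49  10]
 [182  14  13   9   7  49  69  34  25  68  19  12]]
```

Both views put the closed fingertips at about z = -23 in the tool frame, roughly 40 mm short of the stated +17. I'll trust what I see: open, go 34 mm deeper while watching force, and close.

step_arm --rows '[[[0,-0.1,-1],[0,0,0],-1],[[0,-0.1,-1],[0,0,0],-1],[[0,-0.1,-1],[0,0,0],-1],[[0,-0.1,-1],[0,0,0],-1],[[0,-0.1,-1],[0,0,0],-1],[[0,-0.1,0],[0,0,0],-1],[[0,-0.1,1],[0,0,0],-1],[[0,-0.1,1.6],[0,0,0],-1]]'

```text
time: 9.63
position: [507.6, -229.9, 126.3]
orientation: [0.308, 0.916, 0.001, 0.257]
contact_force: [-0.7, -0.7, -0.4]
grip_width: 85.4
```

step_arm --rows '[[[0,0,0.6],[0,0,0],-1],[[0,0,1.2],[0,0,0],-1],[[0,0,1.5],[0,0,0],-1],[[0,0,1.8],[0,0,0],-1],[[0,0,1.8],[0,0,0],-1]]'

```text
time: 10.05
position: [516.2, -232.8, 112.5]
orientation: [0.308, 0.916, 0.001, 0.258]
contact_force: [0.1, -0.4, -0.3]
grip_width: 85.4
```

step_arm --rows '[[[0,0,0],[0,0,0],1],[[0,0,0],[0,0,0],1],[[0,0,0],[0,0,0],1],[[0,0,0],[0,0,0],1],[[0,0,0],[0,0,0],1],[[0,0,0],[0,0,0],1]]' --force 25

```text
time: 10.55
position: [515.5, -233.7, 114.0]
orientation: [0.309, 0.916, 0.0, 0.258]
contact_force: [-5.6, -2.4, 3.0]
grip_width: 49.6
```

```bash
cat >> h.py <<'E'
def ft():
    st();o=manip.get_obs();Q=Ro.from_quat(o['orientation']).as_matrix();print('Ftool',(Q.T@o['contact_force']).round(1),'T',(Q.T@o['wrist_torque']).round(2), 'pos rel cap in tool',(Q.T@(o['position']-CAP)).round(1))
E
python3 -c "
from h import *
ft()"
```

```text
10.55 [ 515.5 -233.7  114. ] z [ 0.473 -0.159 -0.867] q [ 0.05 -0.57 -0.76  0.23 -0.9  -2.37] F [-5.6 -2.4  3. ] w 49.6
Ftool [ 1.  -4.6 -4.9] T [2.18 1.55 0.02] pos rel cap in tool [-0.6  0.4 29. ]
```

Gripped at 49.6 mm with small forces. Starting the twist.

step_arm --rows '[[[0,0,-0.01],[0,0,-0.1],1],[[0,0,-0.03],[0,0,-0.2],1],[[0,0,-0.05],[0,0,-0.32],1],[[0,0,-0.065],[0,0,-0.44],1],[[0,0,-0.08],[0,0,-0.56],1],[[0,0,-0.1],[0,0,-0.68],1],[[0,0,-0.115],[0,0,-0.8],1],[[0,0,-0.13],[0,0,-0.9],1]]' --force 60

```text
time: 11.22
position: [515.2, -232.9, 114.3]
orientation: [-0.123, 0.958, -0.112, 0.232]
contact_force: [-0.5, -2.0, -0.4]
grip_width: 49.0
```

```bash
python3 -c "
from h import *
ft()"
```

```text
11.22 [ 515.2 -232.9  114.3] z [ 0.473 -0.157 -0.867] q [ 0.05 -0.57 -0.76  0.23 -0.91 -1.46] F [-0.5 -2.  -0.4] w 49.0
Ftool [ 1.1 -1.6  0.4] T [-0.19  1.61  0.01] pos rel cap in tool [-0.8  0.5 28.4]
```

step_arm --rows '[[[0,0,-0.015],[0,0,-0.12],1],[[0,0,-0.035],[0,0,-0.24],1],[[0,0,-0.05],[0,0,-0.36],1],[[0,0,-0.07],[0,0,-0.48],1],[[0,0,-0.085],[0,0,-0.6],1],[[0,0,-0.105],[0,0,-0.72],1],[[0,0,-0.12],[0,0,-0.84],1],[[0,0,-0.14],[0,0,-0.96],1]]'

```text
time: 11.88
position: [514.8, -232.2, 115.5]
orientation: [-0.552, 0.793, -0.206, 0.155]
contact_force: [-0.9, 0.2, -0.3]
grip_width: 49.0
```

step_arm --rows '[[[0,0,-0.015],[0,0,-0.12],1],[[0,0,-0.035],[0,0,-0.24],1],[[0,0,-0.05],[0,0,-0.36],1],[[0,0,-0.07],[0,0,-0.48],1],[[0,0,-0.085],[0,0,-0.6],1],[[0,0,-0.105],[0,0,-0.72],1],[[0,0,-0.12],[0,0,-0.84],1],[[0,0,-0.14],[0,0,-0.96],1]]'

```text
time: 12.55
position: [513.5, -232.1, 116.1]
orientation: [0.856, -0.449, 0.254, -0.042]
contact_force: [-1.8, 0.5, -1.3]
grip_width: 48.5
```

```bash
python3 -c "
from h import *
ft()"
```

```text
12.55 [ 513.5 -232.1  116.1] z [ 0.472 -0.157 -0.868] q [ 0.05 -0.58 -0.76  0.23 -0.91  0.46] F [-1.8  0.5 -1.3] w 48.5
Ftool [-1.7  1.5  0.2] T [-1.67 -1.48  0.02] pos rel cap in tool [-0.9 -0.6 26. ]
```

step_arm --rows '[[[0,0,-0.015],[0,0,-0.12],1],[[0,0,-0.035],[0,0,-0.24],1],[[0,0,-0.05],[0,0,-0.36],1],[[0,0,-0.07],[0,0,-0.48],1],[[0,0,-0.085],[0,0,-0.6],1],[[0,0,-0.105],[0,0,-0.72],1],[[0,0,-0.12],[0,0,-0.84],1],[[0,0,-0.14],[0,0,-0.96],1]]'

```text
time: 13.22
position: [512.2, -232.3, 116.9]
orientation: [0.967, -0.003, 0.244, 0.081]
contact_force: [-3.6, -2.4, -1.9]
grip_width: 49.0
```

step_arm --rows '[[[0,0,-0.015],[0,0,-0.12],1],[[0,0,-0.035],[0,0,-0.24],1],[[0,0,-0.05],[0,0,-0.36],1],[[0,0,-0.07],[0,0,-0.48],1],[[0,0,-0.085],[0,0,-0.6],1],[[0,0,-0.105],[0,0,-0.72],1],[[0,0,-0.12],[0,0,-0.84],1],[[0,0,-0.14],[0,0,-0.96],1]]'

```text
time: 13.88
position: [511.4, -232.7, 118.3]
orientation: [0.859, 0.444, 0.179, 0.184]
contact_force: [-4.0, -5.7, -0.7]
grip_width: 49.2
```

```bash
python3 -c "
from h import *
ft()
S=snap('side','s4');a=S['frame'][150:270,270:390,::-1]
c=manip.read_camera('wrist')['frame'][50:400,120:520,::-1]
a=cv2.convertScaleAbs(cv2.resize(a,(400,400)),alpha=1.6);c=cv2.convertScaleAbs(cv2.copyMakeBorder(c,0,50,0,0,0),alpha=1.5)
cv2.imwrite('pics/v4.png',np.hstack([a,c]))
"
```

```text
13.88 [ 511.4 -232.7  118.3] z [ 0.47  -0.158 -0.868] q [ 0.05 -0.58 -0.76  0.23 -0.92  2.38] F [-4.  -5.7 -0.7] w 49.2
Ftool [-6.9 -0.  -0.4] T [ 1.24 -2.76  0.07] pos rel cap in tool [-0.4 -0.7 23.2]
```

View pics/v4.png

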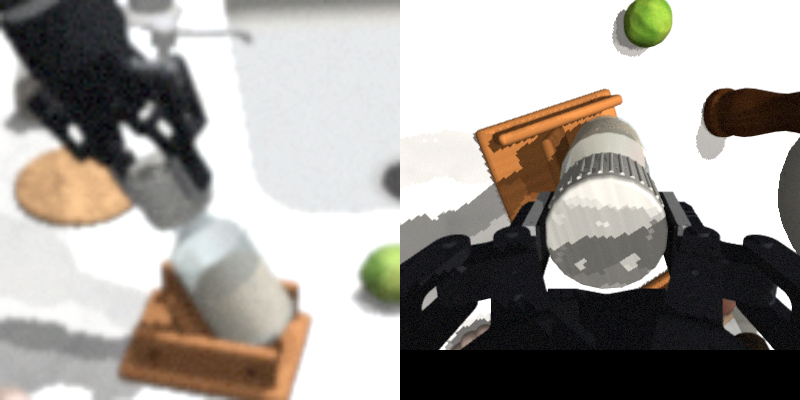

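The pads hold the cap's sides and the cap has risen off the shoulder. Turned 4.75 rad so far. I'll open, rewind and regrip.

step_arm --rows '[[[0,0,0],[0,0,0],-1],[[0,0,0],[0,0,0],-1],[[0,0,0],[0,0,0],-1],[[0,0,0],[0,0,0.1],-1],[[0,0,0],[0,0,0.22],-1],[[0,0,0],[0,0,0.34],-1],[[0,0,0],[0,0,0.46],-1],[[0,0,0],[0,0,0.58],-1]]'

```text
time: 14.65
position: [513.3, -231.3, 119.6]
orientation: [0.95, 0.175, 0.227, 0.124]
contact_force: [-0.6, 0.2, 0.2]
grip_width: 85.5
```

step_arm --rows '[[[0,0,0],[0,0,0.12],-1],[[0,0,0],[0,0,0.24],-1],[[0,0,0],[0,0,0.36],-1],[[0,0,0],[0,0,0.48],-1],[[0,0,0],[0,0,0.6],-1],[[0,0,0],[0,0,0.72],-1],[[0,0,0],[0,0,0.84],-1],[[0,0,0],[0,0,0.96],-1]]'

```text
time: 15.32
position: [513.3, -231.3, 119.6]
orientation: [0.923, -0.284, 0.258, 0.005]
contact_force: [0.4, -0.4, -0.1]
grip_width: 85.6
```

step_arm --rows '[[[0,0,0],[0,0,0.12],-1],[[0,0,0],[0,0,0.24],-1],[[0,0,0],[0,0,0.36],-1],[[0,0,0],[0,0,0.48],-1],[[0,0,0],[0,0,0.6],-1],[[0,0,0],[0,0,0.72],-1],[[0,0,0],[0,0,0.84],-1],[[0,0,0],[0,0,0.96],-1]]'

```text
time: 15.98
position: [513.3, -231.3, 119.6]
orientation: [0.688, -0.678, 0.232, -0.115]
contact_force: [0.5, -0.2, -1.1]
grip_width: 85.8
```

step_arm --rows '[[[0,0,0],[0,0,0.12],-1],[[0,0,0],[0,0,0.24],-1],[[0,0,0],[0,0,0.36],-1],[[0,0,0],[0,0,0.48],-1],[[0,0,0],[0,0,0.6],-1],[[0,0,0],[0,0,0.72],-1],[[0,0,0],[0,0,0.84],-1],[[0,0,0],[0,0,0.96],-1]]'

```text
time: 16.65
position: [513.3, -231.3, 119.6]
orientation: [-0.297, 0.919, -0.152, 0.209]
contact_force: [-0.6, -0.2, -0.8]
grip_width: 85.6
```

step_arm --rows '[[[0,0,0],[0,0,0.12],-1],[[0,0,0],[0,0,0.24],-1],[[0,0,0],[0,0,0.36],-1],[[0,0,0],[0,0,0.48],-1],[[0,0,0],[0,0,0.6],-1],[[0,0,0],[0,0,0.72],-1],[[0,0,0],[0,0,0.84],-1],[[0,0,0],[0,0,0.96],-1]]'

```text
time: 17.32
position: [513.3, -231.3, 119.6]
orientation: [0.161, 0.953, -0.039, 0.256]
contact_force: [0.1, 0.4, 0.2]
grip_width: 85.6
```

```bash
python3 -c "
from h import *
ft(); o=manip.get_obs(); delta(CAP-27*A,pose(-4.22,np.pi/6))"
```

```text
17.32 [ 513.3 -231.3  119.6] z [ 0.474 -0.156 -0.866] q [ 0.05 -0.58 -0.76  0.23 -0.92 -2.05] F [0.1 0.4 0.2] w 85.6
Ftool [-0.1  0.4 -0.2] T [0.04 1.36 0.01] pos rel cap in tool [-1.   1.7 22.7]
shift cm [ 0.09 -0.18  0.43] turn [ 0.002 -0.002  0.743]
```

step_arm --rows '[[[0.05,-0.1,0.2],[0,0,0.1],-1],[[0.05,-0.1,0.3],[0,0,0.2],-1],[[0.05,-0.1,0.3],[0,0,0.2],-1],[[0.05,-0.1,0.3],[0,0,0.2],1],[[0.05,-0.1,0.3],[0,0,0.2],1],[[0.05,-0.1,0.3],[0,0,0.2],1],[[0.05,-0.1,0.3],[0,0,0.2],1],[[0.05,-0.1,0.3],[0,0,0.2],1]]' --force 50

```text
time: 17.98
position: [513.7, -233.0, 116.7]
orientation: [0.252, 0.933, -0.014, 0.258]
contact_force: [-2.8, 0.5, 1.7]
grip_width: 49.9
```

```bash
python3 -c "
from h import *
ft()"
```

```text
17.98 [ 513.7 -233.   116.7] z [ 0.474 -0.157 -0.867] q [ 0.05 -0.58 -0.76  0.23 -0.91 -2.24] F [-2.8  0.5  1.7] w 49.9
Ftool [ 1.4 -0.8 -2.8] T [ 0.51  1.67 -0.01] pos rel cap in tool [-0.2  0.3 25.7]
```

step_arm --rows '[[[0,0,-0.015],[0,0,-0.12],1],[[0,0,-0.035],[0,0,-0.24],1],[[0,0,-0.05],[0,0,-0.36],1],[[0,0,-0.07],[0,0,-0.48],1],[[0,0,-0.085],[0,0,-0.6],1],[[0,0,-0.105],[0,0,-0.72],1],[[0,0,-0.12],[0,0,-0.84],1],[[0,0,-0.14],[0,0,-0.96],1]]'

```text
time: 18.65
position: [512.2, -232.8, 117.6]
orientation: [-0.209, 0.943, -0.132, 0.221]
contact_force: [-8.1, 1.6, 4.3]
grip_width: 50.1
```

step_arm --rows '[[[0,0,-0.015],[0,0,-0.12],1],[[0,0,-0.035],[0,0,-0.24],1],[[0,0,-0.05],[0,0,-0.36],1],[[0,0,-0.07],[0,0,-0.48],1],[[0,0,-0.085],[0,0,-0.6],1],[[0,0,-0.105],[0,0,-0.72],1],[[0,0,-0.12],[0,0,-0.84],1],[[0,0,-0.14],[0,0,-0.96],1]]'

```text
time: 19.32
position: [511.7, -233.1, 119.1]
orientation: [-0.621, 0.74, -0.22, 0.135]
contact_force: [-6.2, -0.4, 2.5]
grip_width: 50.1
```

step_arm --rows '[[[0,0,-0.015],[0,0,-0.12],1],[[0,0,-0.035],[0,0,-0.24],1],[[0,0,-0.05],[0,0,-0.36],1],[[0,0,-0.07],[0,0,-0.48],1],[[0,0,-0.085],[0,0,-0.6],1],[[0,0,-0.105],[0,0,-0.72],1],[[0,0,-0.12],[0,0,-0.84],1],[[0,0,-0.14],[0,0,-0.96],1]]'

```text
time: 19.98
position: [511.4, -232.6, 120.5]
orientation: [0.893, -0.37, 0.257, -0.019]
contact_force: [-4.6, -1.8, 3.7]
grip_width: 50.2
```

step_arm --rows '[[[0,0,-0.015],[0,0,-0.12],1],[[0,0,-0.035],[0,0,-0.24],1],[[0,0,-0.05],[0,0,-0.36],1],[[0,0,-0.07],[0,0,-0.48],1],[[0,0,-0.085],[0,0,-0.6],1],[[0,0,-0.105],[0,0,-0.72],1],[[0,0,-0.12],[0,0,-0.84],1],[[0,0,-0.14],[0,0,-0.96],1]]'

```text
time: 20.65
position: [510.8, -232.3, 121.7]
orientation: [0.962, 0.084, 0.237, 0.102]
contact_force: [-5.4, -0.1, 2.4]
grip_width: 49.8
```

```bash
python3 -c "
from h import *
ft()"
```

```text
20.65 [ 510.8 -232.3  121.7] z [ 0.473 -0.157 -0.867] q [ 0.05 -0.59 -0.76  0.23 -0.93  1.6 ] F [-5.4 -0.1  2.4] w 49.8
Ftool [-3.7  0.  -4.7] T [ 0.69 -2.11  0.19] pos rel cap in tool [ 0.2  0.2 19.9]
```

step_arm --rows '[[[0,0,-0.015],[0,0,-0.12],1],[[0,0,-0.035],[0,0,-0.24],1],[[0,0,-0.05],[0,0,-0.36],1],[[0,0,-0.07],[0,0,-0.48],1],[[0,0,-0.085],[0,0,-0.6],1],[[0,0,-0.105],[0,0,-0.72],1],[[0,0,-0.12],[0,0,-0.84],1],[[0,0,-0.14],[0,0,-0.96],1]]'

```text
time: 21.32
position: [510.2, -231.9, 122.9]
orientation: [0.815, 0.519, 0.163, 0.2]
contact_force: [-4.4, 1.3, 3.7]
grip_width: 50.1
```

step_arm --rows '[[[0,0,-0.1],[0,0,0],1],[[0,0,-0.2],[0,0,0],1],[[0,0,-0.3],[0,0,0],1],[[0,0,-0.4],[0,0,0],1]]'

```text
time: 21.65
position: [508.3, -231.1, 125.4]
orientation: [0.817, 0.516, 0.164, 0.199]
contact_force: [-0.1, 0.1, -1.0]
grip_width: 49.7
```

```bash
python3 -c "
from h import *
ft()"
```

```text
21.65 [ 508.3 -231.1  125.4] z [ 0.473 -0.156 -0.867] q [ 0.05 -0.6  -0.76  0.23 -0.94  2.55] F [-0.1  0.1 -1. ] w 49.7
Ftool [ 0.  -0.6  0.8] T [ 1.46 -0.51 -0.  ] pos rel cap in tool [ 0.3 -0.3 15.2]
```

The force fell to about the cap's own weight, so it is free. Drawing it off along the axis.

step_arm --rows '[[[0,0,-0.7],[0,0,0],1],[[0,0,-1.7],[0,0,0],1],[[0,0,-2.7],[0,0,0],1],[[0,0,-3.7],[0,0,0],1],[[0,0,-4.7],[0,0,0],1],[[0,0,-6],[0,0,0],1],[[0,0,-7.3],[0,0,0],1],[[0,0,-8.5],[0,0,0],1]]'

```text
time: 22.32
position: [467.7, -217.6, 201.4]
orientation: [0.816, 0.517, 0.164, 0.2]
contact_force: [-0.2, -1.1, -0.1]
grip_width: 50.1
```

```bash
python3 -c "
from h import *
ft()
S=snap('side','s5');a=S['frame'][120:270,240:390,::-1]
c=manip.read_camera('wrist')['frame'][50:400,120:520,::-1]
a=cv2.convertScaleAbs(cv2.resize(a,(400,400)),alpha=1.6);c=cv2.convertScaleAbs(cv2.copyMakeBorder(c,0,50,0,0,0),alpha=1.5)
cv2.imwrite('pics/v5.png',np.hstack([a,c]))
for y in (-1.43-3.14,1.2,.8,.4): delta((428.5,-30,200),pose(y))
o=manip.get_obs();R=Ro.from_quat(o['orientation']).as_matrix();print('tool x',R[:,0])
"
```

```text
22.32 [ 467.7 -217.6  201.4] z [ 0.475 -0.156 -0.866] q [ 0.11 -0.75 -0.7   0.23 -1.15  2.55] F [-0.2 -1.1 -0.1] w 50.1
Ftool [-1.1  0.2  0.2] T [ 1.42 -0.24  0.01] pos rel cap in tool [  0.5   0.6 -71.9]
shift cm [ 15.4  -10.51  -4.57] turn [ 0.527  0.089 -0.57 ]
shift cm [ 15.4  -10.51  -4.57] turn [ 0.525 -0.047 -0.069]
shift cm [ 15.4  -10.51  -4.57] turn [ 0.508 -0.151  0.321]
shift cm [ 15.4  -10.51  -4.57] turn [ 0.476 -0.254  0.712]
tool x [0.41134946 0.90930608 0.06288143]
```

View pics/v5.png

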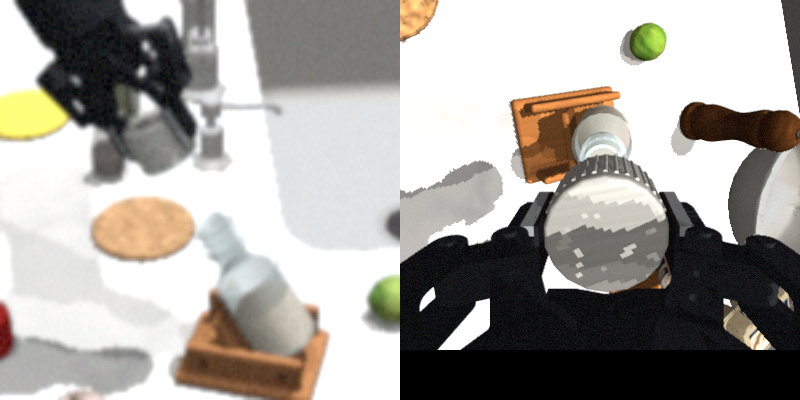

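The cap is clear of the neck and square in the jaws, and the salt stands upright on the worktop. Cap centre is about 32 mm behind the reported TCP, so the final TCP z should be about -4. Carrying it over the coaster.

step_arm --rows '[[[1,-0.7,-0.3],[0.03,0,0],1],[[3,-2,-0.9],[0.1,-0.01,-0.01],1],[[5.5,-3.8,-1.7],[0.18,-0.02,-0.02],1],[[8,-5.5,-2.5],[0.28,-0.03,-0.03],1],[[10.5,-7.2,-3.2],[0.37,-0.035,-0.05],1],[[13,-8.9,-3.9],[0.45,-0.04,-0.06],1],[[14.8,-10.1,-4.4],[0.51,-0.045,-0.068],1],[[15.4,-10.5,-4.57],[0.525,-0.047,-0.069],1]]'

```text
time: 23.08
position: [428.6, -27.6, 195.6]
orientation: [0.825, 0.565, -0.004, -0.003]
contact_force: [-1.0, 0.3, -0.9]
grip_width: 50.0
```

step_arm --rows '[[[0,0,0],[0,0,0],1],[[0,0,0],[0,0,0],1],[[0,0,0],[0,0,0],1]]'

```text
time: 23.33
position: [428.2, -31.0, 196.6]
orientation: [0.826, 0.564, -0.002, -0.001]
contact_force: [-0.5, -0.1, -0.7]
grip_width: 49.8
```

```bash
python3 -c "
from h import *
ft(); b=delta((428.5,-30,60),pose(1.2)); delta((428.5,-30,0),pose(1.2),b)
S=snap('side','s6')
# coaster centre from wrist view
C=wcam('w6');hsv=cv2.cvtColor(C['frame'],cv2.COLOR_RGB2HSV);m=cv2.inRange(hsv,(5,90,60),(20,255,255))
k,l,s,ce=cv2.connectedComponentsWithStats(m)
for i in range(1,k):
  if s[i,4]>300: print(s[i],ce[i],onz(C,*ce[i],8).round(1))
print(proj(C,(428.5,-30,8)))
T=snap('top','t6');hsv=cv2.cvtColor(T['frame'],cv2.COLOR_RGB2HSV)
"
```

```text
23.33 [428.2 -31.  196.6] z [-0.004 -0.    -1.   ] q [ 0.4  -0.43 -0.35 -0.   -1.66  2.37] F [-0.5 -0.1 -0.7] w 49.8
Ftool [-0.2 -0.5  0.7] T [-0.07  0.02  0.01] pos rel cap in tool [ 157.9 -140.2  -57.5]
shift cm [ 0.12  0.04 13.66] turn [-0.003  0.001 -0.001]
shift cm [0. 0. 6.] turn [0. 0. 0.]
[ 282  130   94   84 6230] [328.66099518 171.58555377] [434.5 -22.9   8. ]
[422 264  92  13 747] [468.43908969 269.38955823] [ 551.4 -199.3    8. ]
[326.01856199 179.19857029]
```

The visible coaster spans u 282–376 and v 130 to about 224, so its centre is (329,177), matching the target. Lowering.

step_arm --rows '[[[0.1,0,3.5],[0,0,0],1],[[0.1,0,7],[0,0,0],1],[[0.1,0,10.5],[0,0,0],1],[[0.1,0,13.5],[0,0,0],1],[[0.1,0,15.5],[0,0,0],1],[[0.1,0,17.5],[0,0,0],1],[[0.1,0,18.7],[0,0,0],1],[[0.1,0,18.7],[0,0,0],1]]'

```text
time: 24.15
position: [425.7, -30.0, 6.8]
orientation: [0.826, 0.564, -0.004, -0.002]
contact_force: [-0.5, -0.2, -1.9]
grip_width: 50.2
```

step_arm --rows '[[[0,0,0.2],[0,0,0],1],[[0,0,0.4],[0,0,0],1],[[0,0,0.4],[0,0,0],1],[[0,0,0.4],[0,0,0],1]]'

```text
time: 24.48
position: [428.3, -29.0, 6.5]
orientation: [0.826, 0.564, -0.001, -0.001]
contact_force: [0.2, 0.1, -0.5]
grip_width: 49.8
```

```bash
python3 -c "
from h import *
ft()
S=snap('side','s7');a=S['frame'][120:270,240:390,::-1]
c=manip.read_camera('wrist')['frame'][50:400,120:520,::-1]
a=cv2.convertScaleAbs(cv2.resize(a,(400,400)),alpha=1.8);c=cv2.convertScaleAbs(cv2.copyMakeBorder(c,0,50,0,0,0),alpha=1.5)
cv2.imwrite('pics/v7.png',np.hstack([a,c]))"
```

```text
24.48 [428.3 -29.    6.5] z [-0.003  0.001 -1.   ] q [ 0.41 -0.38 -0.66 -0.   -1.29  2.37] F [ 0.2  0.1 -0.5] w 49.8
Ftool [0.2 0.1 0.5] T [-0.05 -0.03  0.03] pos rel cap in tool [ 160.  -140.1  132.7]
```

View pics/v7.png

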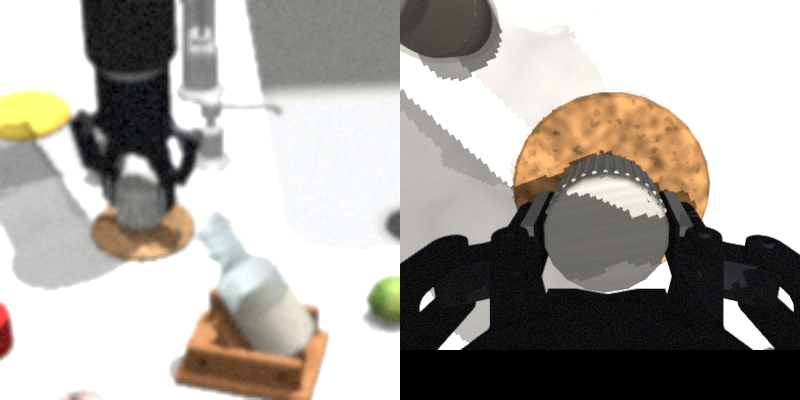

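Cap is over the coaster and nearly down, with about 10 mm to go. I'll descend gently, checking force.

step_arm --rows '[[[0,0,0.2],[0,0,0],1],[[0,0,0.4],[0,0,0],1],[[0,0,0.5],[0,0,0],1],[[0,0,0.5],[0,0,0],1]]'

```text
time: 24.92
position: [427.5, -29.2, 0.2]
orientation: [0.826, 0.564, -0.002, -0.002]
contact_force: [0.2, 0.5, -0.8]
grip_width: 49.8
```

step_arm --rows '[[[0,0,0.1],[0,0,0],1],[[0,0,0.2],[0,0,0],1],[[0,0,0.2],[0,0,0],1]]'

```text
time: 25.17
position: [427.6, -29.2, -1.7]
orientation: [0.826, 0.564, -0.002, -0.002]
contact_force: [-0.8, -0.3, -0.5]
grip_width: 50.3
```

step_arm --rows '[[[0,0,0.1],[0,0,0],1],[[0,0,0.15],[0,0,0],1],[[0,0,0.15],[0,0,0],1]]'

```text
time: 25.42
position: [427.7, -29.2, -2.9]
orientation: [0.826, 0.564, -0.002, -0.002]
contact_force: [0.1, -0.2, -1.9]
grip_width: 50.0
```

step_arm --rows '[[[0,0,0.1],[0,0,0],1],[[0,0,0.15],[0,0,0],1],[[0,0,0.15],[0,0,0],1]]'

```text
time: 25.67
position: [427.8, -29.4, -3.3]
orientation: [0.825, 0.565, -0.002, -0.001]
contact_force: [-5.1, 0.4, 8.1]
grip_width: 50.3
```

step_arm --rows '[[[0,0,0.1],[0,0,0],1],[[0,0,0.1],[0,0,0],1],[[0,0,0.1],[0,0,0],1]]'

```text
time: 25.92
position: [427.8, -29.5, -3.5]
orientation: [0.825, 0.565, -0.002, -0.001]
contact_force: [-8.7, -0.8, 13.1]
grip_width: 50.0
```

Contact came at TCP z of about -3.3, close to the predicted -4.5. Releasing and retreating.

step_arm --rows '[[[0,0,-0.1],[0,0,0],1],[[0,0,-0.1],[0,0,0],-1],[[0,0,-0.1],[0,0,0],-1],[[0,0,-0.1],[0,0,0],-1],[[0,0,-0.1],[0,0,0],-1],[[0,0,-0.1],[0,0,0],-1],[[0,0,-2],[0,0,0],-1],[[0,0,-5],[0,0,0],-1]]'

```text
time: 26.58
position: [425.6, -29.6, 41.9]
orientation: [0.826, 0.564, -0.005, -0.003]
contact_force: [1.2, 0.1, 0.0]
grip_width: 85.3
```

step_arm --rows '[[[0,0,-4],[0,0,0],-1],[[0,0,-8],[0,0,0],-1],[[0,0,-12],[0,0,0],-1],[[0,0,-16],[0,0,0],-1],[[0,0,-18],[0,0,0],-1],[[0,0,-18],[0,0,0],-1]]'

```text
time: 27.08
position: [430.7, -29.4, 230.4]
orientation: [0.826, 0.564, 0.002, 0.0]
contact_force: [-1.1, -0.3, 0.5]
grip_width: 85.9
```

```bash
python3 -c "
from h import *
ft()
S=snap('side','s8');a=S['frame'][120:270,240:390,::-1]
C=wcam('w8');c=C['frame'][0:400,120:520,::-1]
a=cv2.convertScaleAbs(cv2.resize(a,(400,400)),alpha=1.8)
cv2.imwrite('pics/v8.png',np.hstack([a,cv2.convertScaleAbs(c,alpha=1.3)]))
p=lambda X:(proj(C,X)-[120,0]+[400,0]).round()
print('cap exp',p((428.5,-30,48)),'coaster',p((428.5,-30,8)),'salt top',p((396,85,90)),'foot',p((396,85,0)))
q=lambda X:((proj(S,X)-[240,120])*2.667).round()
print('side captop',q((428.5,-30,48)),'skirt',q((428.5,-30,8)),'salt',q((396,85,90)),q((396,85,0)))
"
```

```text
27.08 [430.7 -29.4 230.4] z [ 0.004  0.002 -1.   ] q [ 0.4  -0.42 -0.28 -0.   -1.71  2.37] F [-1.1 -0.3  0.5] w 85.9
Ftool [-0.7 -0.9 -0.5] T [-0.02  0.02 -0.02] pos rel cap in tool [ 160.7 -138.   -91.5]
cap exp [605. 183.] coaster [605. 177.] salt top [525.  89.] foot [544.  97.]
side captop [139. 192.] skirt [141. 223.] salt [106. 101.] [112. 170.]
```

View pics/v8.png

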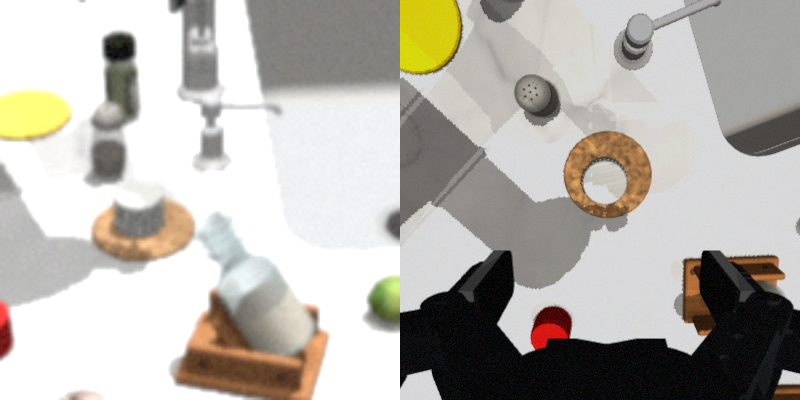

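The cap sits flat and centred on the coaster, top at (604,182) against coaster (608,175), about 3 mm off. The salt stands upright well clear at (534,94), and the gripper is empty and clear. I'll let the arm settle and hand in.

step_arm --rows '[[[0,0,0],[0,0,0],-1],[[0,0,0],[0,0,0],-1],[[0,0,0],[0,0,0],-1]]'

```text
time: 27.43
position: [428.4, -29.4, 223.4]
orientation: [0.826, 0.564, -0.003, -0.002]
contact_force: [-0.8, -0.5, 0.2]
grip_width: 85.3
```

```bash
python3 -c "
from h import *
st(); print(manip.close_job())"
```

```text
27.43 [428.4 -29.4 223.4] z [-0.007 -0.    -1.   ] q [ 0.4  -0.42 -0.29 -0.   -1.71  2.37] F [-0.8 -0.5  0.2] w 85.3
the job is handed in; nothing more can be done
None
```

The job is handed in at about 27 s. I moved the salt shaker to the bare worktop at about (396, 85) mm. I then unscrewed the cap in two grips (about 9.5 rad), drew it off along the jar's axis and set it on the coaster, open side down.

**Last checks:**
- The last side and wrist pictures show the cap flat on the cork, within about 5 mm of the coaster's centre.
- The salt shaker stands upright about 120 mm from the coaster's centre.
- The garlic, lime and spice jar showed no sign of having been moved. I didn't re-measure any bystander, and the mill was not in the last view.
- The gripper is open and well clear, with no contact force.

**What disagreed:**
- **Fingertip position:** the fingertips sit about 40 mm further back than the tool data says, at tool z of about -23 mm instead of +17 mm. Because of this the first close on the cap missed, harmlessly above it, and the salt shaker was gripped by its steel cap (32 mm) instead of its body. I worked from the measured tip position after that.
- **Cap touchdown:** the cap touched the coaster at tool height -3.3 mm, against -4.5 mm predicted.

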